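Photograph a finished enclosure with the copy stand's two-stage release

TASK

Lay the small grey enclosure flat, square and centred on the dark pad of the copy stand, its long side along the long side of the pad, and let go of it. Then roll the console's thumbwheel up, ridge by ridge, until its one broad ridge stands level with the pointer pin beside the wheel; only after that half-press the round key to its first stop, hold it there for a good second so that the camera focuses, then press it fully home and let it come back up. Do not disturb the solder reel, the tip cleaner or the pliers.

Things in the scene. Friction and masses are not known exactly. Their poses are not given: they have to be found in the camera images.
- project_box: The enclosure to photograph: plain light grey closed box, 84 x 58 x 31 mm (x, y, z), about 0.11 kg, loose, standing on its base behind the blue vice with its long side roughly along world x. Origin at the centre of its underside; x along the 84 mm side, z up. Grasp it across the 58 mm side.
- copy_stand: Fixed stand at the right front: grey base plate 110 mm wide, 8 mm thick, with a dark pad; a post behind it carries a white camera looking down at the pad. Origin on the worktop under the pad's centre; x points from pad to post (away from the robot). Post at x = 127 mm, 320 mm tall; camera at x = 70 to 142 mm, 235 to 315 mm up; nothing else above the pad.
- pad_center (a point): Centre of the pad's top, 10 mm above the worktop (axes as copy_stand). The dark rubber pad is 108 mm along the x of the stand, 82 mm along its y, 2 mm proud of the base plate, which reaches 62 mm in front of the pad's centre and 55 mm to either side.
- console: Fixed grey wedge console at the left end, 160 wide (y) mm; underside from x = -70 to 58 mm. Origin midway across its underside; x to its back (away from the robot), y to its left, z up. Front edge 30 mm high, back 118 mm. The panel facing the robot slopes 0.65 rad (37 deg): outward normal (-0.605, 0, 0.796), 'up the panel' (0.796, 0, 0.605) in its axes. Thumbwheel left, round key right.
- wheel_axis (a point): Centre of the thumbwheel, 8 mm beneath the panel's surface (axes as console; turns about its y). Black drum 30 mm wide, 38 mm radius, with eight grey ridges across it 45 deg apart, tops at 46 mm radius; seven are 6 mm thick, one is broad (16 mm). Its crest is the point farthest out from the panel.
- pointer (a point): Tip of the pointer: a small tongue near the top of a 6 mm pin, 35 mm high, that stands on the panel 29 mm left of the wheel's middle. It marks the wheel's crest (axes as console).
- lamp_bar (a point): Middle of the underside of the fixed lamp bar over the panel (axes as console): 24 mm along the console's x, 130 mm along its y, 16 mm thick, 155 mm straight above the key and wheel, on two 9 mm rods (at y = 58 and -58 mm) from the console's back. It keeps an upright tool off the panel: come in from the robot's side under it, tool tilted back 30 to 45 deg.
- thumbwheel (a joint): Wheel angle, rad: 0 with the broad ridge at the crest, level with the pointer; negative (start -1.15 to -0.75) while it is lower, towards the robot; grows as ridges roll up the panel, away from the robot. Ridge k (k = 1 just above the broad one) stands at joint + 0.785 k from the crest. No detents: 0.07 N m friction, stays where left, may be pushed back down.
- key_top (a point): Centre of the flat top of the round key, 47 mm across (axes as console; moves with it). It is pressed along the panel's inward normal. At rest its top is 20 mm above the panel, flush with a fixed metal shroud (28 mm inner, 34 mm outer radius). It sinks 16 mm in all into the shroud, so press nearly along the normal, tool tilted about 37 deg.
- key_stage1 (a joint): First stage of the key: how far it has sunk under light pressure, m, 0 at rest to 0.008 at the first stop. About 1 N to start, 3 N at the stop. Springs back.
- key_stage2 (a joint): Second stage: travel beyond the first stop, m, 0 to 0.008. Does not start until about 9 N; about 12 N fully home. Springs back.
- solder_reel: Bystander: loose solder reel, 52 mm across, 46 mm tall, near the front edge. Origin at the centre of its underside.
- tip_cleaner: Bystander: loose round black tin with brass wool, 60 mm across, 26 mm tall, near the front edge. Origin at the centre of its underside.
- pliers: Bystander: loose needle-nose pliers lying flat, 145 x 59 x 11 mm, near the front edge. Origin at the centre of the underside; x along the length.
Not all that is in view belongs to the job. Leave any red look-alike of the project_box alone.

How it is judged:
By the outcome, as a careful person would: the job done as asked, in the order asked, and still so for the second after the job is handed in, with the robot touching nothing.
It also fails if it takes over 69 s, if anything falls off the work surface, if the arm or the gripper's body presses on something with over 40 N, if the wrist force passes 120 N, or if a joint passes its speed limit or range.

ROBOT

A 7-joint arm with a two-finger parallel gripper is mounted at the origin on a cart in front of the work surface, level with it; the furniture and walls round the work are solid. World frame = base frame: x ahead of the robot, y to its left, z up, the work surface at z = 0. Lengths are in m, angles in rad, forces in N, time in s.
With the tool pointing down it reaches from about 0.425 to 0.925 m from the base axis. Payload 6.8 kg.
Tool frame: the origin (TCP) lies on the centre line of the jaws, within the pads' length; the fingertips stand bot.tip_reach ahead of it and the grasp point (between the pads) lies 3 mm ahead of it (bot.tip_reach is the distance from the TCP to the fingertips, in m); z points along the fingers, y is the line along which they close (so a half turn about z gives the same grasp; the last joint's range is limited). The gripper opens to 85 mm and grips with 20 to 120 N. Pads are 22 mm wide; open, the fingers measure 114 mm over their backs; the gripper's body (76 mm by 85 mm) begins 54 mm behind the grasp point. The pads swing forward as they close: fully open they stand 13 mm farther back than shut.
Start: joints at [-0.108, 0.477, 0.022, 1.555, -0.011, 1.109, -0.083], TCP at [0.675, 0, 0.253] pointing down, gripper open.
Joint ranges: [-2.96, 2.96], [-0.34, 2.1], [-1.41, 1.46], [0.24, 2.44], [-1.37, 4.51], [0.17, 1.92], [-2.96, 2.96]. Speed limits (rad/s): [2.39, 2.39, 3.14, 3.14, 3.14, 3.14, 3.14].

INTERFACE

Orientations are given as a unit quaternion [w, x, y, z].
In Python, from station import bot gives the robot as it stands.
- The arm moves only by the tool jog_arm, never from a script. Its argument "deltas" is a list of rows, each a list of 7 numbers: the shift along the world's x, y, z in m, then the turn, a rotation vector about the world's x, y, z in rad, then the opening, from 0 (shut) to 1 (fully open). In form: [[x, y, z, rx, ry, rz, grip], ...]. A call has 1 to 10 rows; each row shifts and turns the commanded pose from where the row before left it; what a row does not reach is not made up. A row lasts 1/10 s, in which the tool goes at most 50 mm and 8.59 degrees, less where a joint would pass 70% of its speed; a pose out of reach is approached as far as the arm can. A call with a gripper value outside its range is refused whole. The fingers move at their own pace and stop on an object; "newtons" is the grip in N (left out, the last holds). Time passes only in rows, so rows that do not move let the fingers close. It gives the time, the measured TCP pose, the force, the opening and the grip force at its end, in the units of the state.
- bot.get_obs(): the state, without advancing time (a new reading comes with each control period).
- bot.read_camera(name): name is "scene" or "side" or "wrist"; returns a dict with "img" (400x640x3 uint8, red, green, blue), "K" (3x3 intrinsics, pixels), "eye" and "attitude" of the camera in the world. Camera axes: x right, y down, z forward; pixel columns grow to the right and rows downward; lengths in m; the calibration is good to about 2 mm. A picture is of the moment at which its call begins. There is no depth.
- bot.hand_in(): hands the job in; it is judged then, once.
The state is a dict: "t": time; "q": joint angles; "joint_vel": joint speeds; "joint_torque": joint torques, N m; "eef_pos": TCP position; "tool_rot": TCP orientation; "contact_force": force on the tool from outside, world axes, zero at the start; "torque": the same for the moment, N m; "gripper_width": opening from 0.0 (shut) to 1.0 (fully open); "grasp_force": force on a finger pad.
Only numpy, scipy, OpenCV 4.12 (cv2) and the standard library are available. Lean on these libraries where they do the work, as an engineer would, in place of code of your own. Each camera call takes 0.05 s, during which the arm holds its last target. There are 200 camera calls.

## Working session

There is one attempt and no reset: what is moved stays moved. The work goes in short steps, Python scripts to look and compute and a tool call to move; the robot and the scene stay as the last step left them, time stands still between calls to the robot, and variables do not carry over. Pictures are saved under pics/ and viewed, at most 10 in all, crops included, and the job is handed in when it is done.

Besides the shell and the picture viewer there is one more tool, called after "Emit:" as name(argument=value, ...), one argument or row to a line, values as JSON. jog_arm: Moves the arm, as the interface text tells. Its arguments: {"type":"object","properties":{"deltas":{"type":"array"},"newtons":{"type":"number"}},"required":["deltas"]}

```bash
mkdir -p pics; cat > h.py <<'E'
import numpy as np, cv2
from station import bot
from scipy.spatial.transform import Rotation as R
def cam(n,save=None):
    c=bot.read_camera(n)
    if save: cv2.imwrite('pics/'+save,c['img'][:,:,::-1])
    return c
def rot(a):
    a=np.array(a)
    return a if a.shape==(3,3) else R.from_quat(a,scalar_first=True).as_matrix()
def px2w(c,u,v,z):
    d=rot(c['attitude'])@np.linalg.inv(c['K'])@np.array([u,v,1.]); e=np.array(c['eye'])
    return e+d*(z-e[2])/d[2]
def w2px(c,p):
    q=c['K']@(rot(c['attitude']).T@(np.array(p)-c['eye'])); return q[:2]/q[2]
E
python3 - <<'E'
from h import *
import pickle
cs={}
for n in ['scene','side','wrist']:
    c=cam(n,n+'0.png'); cs[n]=c
    print(n,c['K'][0],c['eye'],c['attitude'])
pickle.dump(cs,open('c0.pkl','wb'))
im=np.vstack([cs['scene']['img'],cs['side']['img']])
print(bot.tip_reach,bot.get_obs())
E
```

```text
scene [423.43072412   0.         319.63057286] [ 0.00901421 -0.94895724  0.67537557] [-0.52836311  0.82014084 -0.18415362  0.11953605]
side [413.10993066   0.         318.35309297] [0.37289691 0.934007   0.79837153] [ 0.02452502 -0.07002543  0.88580409 -0.45808959]
wrist [298.35542416   0.         324.39348964] [0.67508903 0.07196429 0.37293806] [ 1.41891797e-01  9.89881822e-01  5.77665114e-05 -8.33013372e-04]
0.022 {'t': 0.15, 'q': array([-0.10809224,  0.4776138 ,  0.02235226,  1.55619834, -0.01146954,
        1.10929247, -0.08306425]), 'joint_vel': array([-0.00010866, -0.00407887,  0.00221617, -0.00525746,  0.00074764,
        0.00063839,  0.00092293]), 'joint_torque': array([ 1.55385478e-03, -5.96924365e+01,  1.60940632e+00, -2.81490952e+01,
        1.26662746e-02,  6.56643446e-03,  5.58682734e-05]), 'eef_pos': array([ 6.74587003e-01, -1.97137736e-05,  2.52557739e-01]), 'tool_rot': array([-4.42596899e-04,  7.07087288e-01,  7.07125935e-01, -5.31743015e-04]), 'contact_force': array([ 0.73827434, -0.44357735,  0.18631505]), 'torque': array([ 0.02827515,  0.01149566, -0.02095284]), 'grasp_force': 0.0, 'gripper_width': 0.9999302225633449}
```

View pics/scene0.png

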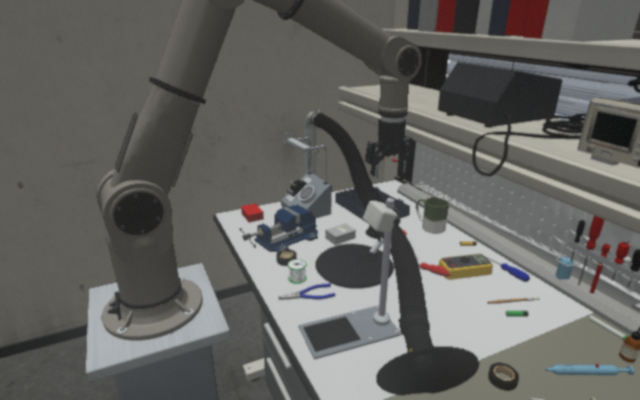

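View pics/side0.png

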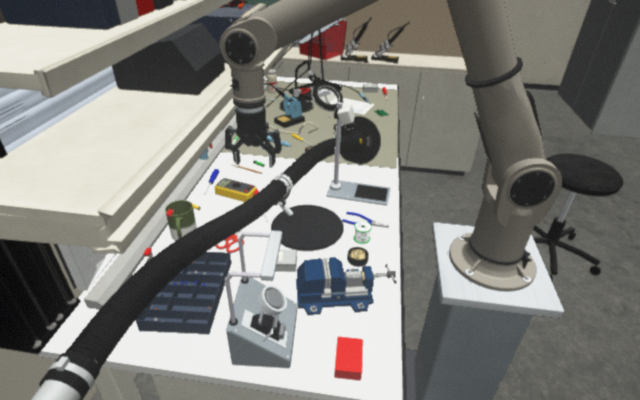

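The scene view shows the console at about (305,195), the vice at (290,230), the grey box at (340,233) and the pad at (335,332). The side view shows the console at (262,330), the box at (287,258) and the pad at (373,194). A fume hose and hood hang overhead.

```bash
python3 - <<'E'
from h import *
import pickle
cs=pickle.load(open('c0.pkl','rb'))
s=cs['scene']['img'][:,:,::-1]; d=cs['side']['img'][:,:,::-1]
def up(im,x,y,w,h,W,H): return cv2.resize(im[y:y+h,x:x+w],(W,H),interpolation=cv2.INTER_CUBIC)
# A: left scene box(320..370,215..253)x8=400x300 ; right scene pad (290..410,300..360)
A=np.vstack([np.hstack([up(s,315,215,50,37,400,296),up(d,265,240,50,37,400,296)]),
             np.hstack([up(s,295,300,115,60,400,209),up(d,320,170,80,40,400,200)[:200].copy() if 0 else up(d,320,170,80,42,400,209)])])
cv2.imwrite('pics/A.png',A)
B=np.hstack([up(s,270,160,80,120,400,600),up(d,220,265,80,120,400,600)])
cv2.imwrite('pics/B.png',B)
# hose triangulation: pairs
def tri(u1,u2):
    rs=[]
    for n,u in(('scene',u1),('side',u2)):
        c=cs[n]; r=rot(c['attitude'])@np.linalg.inv(c['K'])@np.array([*u,1.]); rs.append((np.array(c['eye']),r/np.linalg.norm(r)))
    M=np.zeros((3,3));b=np.zeros(3)
    for e,r in rs: P=np.eye(3)-np.outer(r,r); M+=P;b+=P@e
    X=np.linalg.solve(M,b); return X,[np.linalg.norm((np.eye(3)-np.outer(r,r))@(X-e)) for e,r in rs]
print('hood',tri((428,370),(357,140)))
print('clamp',tri((378,240),(285,190)))
print('end',tri((312,118),(55,365)))
E
```

```text
hood (array([ 0.42538632, -0.51966031,  0.08549248]), [np.float64(0.0033531456350466417), np.float64(0.003353145635046589)])
clamp (array([ 0.60481026, -0.09304421,  0.09914154]), [np.float64(0.010820601858964014), np.float64(0.010820601858964154)])
end (array([0.75248091, 0.65848141, 0.27325754]), [np.float64(0.01996460671323272), np.float64(0.019964606713232733)])
```

View pics/A.png

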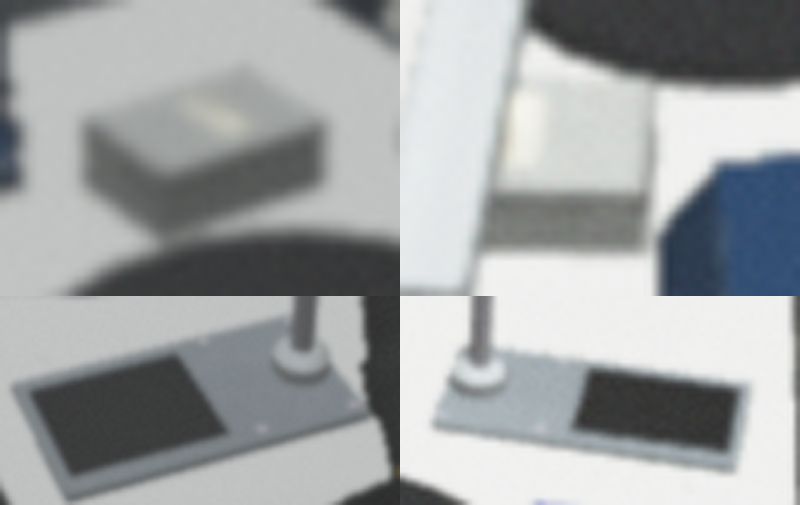

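View pics/B.png

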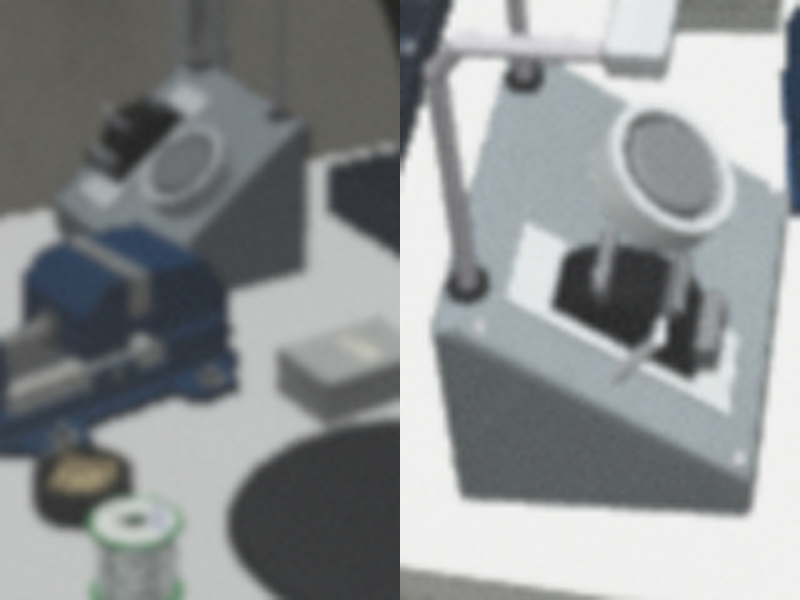

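The crops give the box top corners, the pad corners, the console base corners and the key in both views. The scene crop places the key near (306.6,193); the side crop places it near (274.4,297.6). I'll work out the poses from these.

```bash
python3 - <<'E'
from h import *
import pickle
np.set_printoptions(precision=4,suppress=True)
cs=pickle.load(open('c0.pkl','rb')); S=cs['scene'];D=cs['side']
for nm,c,z,ps in [('boxS',S,.031,[(325.6,230),(336,237.25),(355.25,230),(346,223.5)]),('boxD',D,.031,[(296.9,250),(295.6,263.75),(276.25,263.75)]),
 ('padS',S,.01,[(303.6,327),(346.75,316.4),(360.6,339.4),(315.1,351.75)]),('padD',D,.01,[(357.6,184.4),(388.4,188.4),(386,201.2),(354.4,196.4)]),
 ('conD',D,0,[(232.4,364),(289.6,367.6)]),('conS',S,0,[(331,214)]),('reel',S,.046,[(296.5,264)]),('tin',S,.026,[(286.5,254.5)]),
 ('mat',S,0,[(317,264),(393,264)]),('vice',S,.0,[(317,236)])]:
    P=np.array([px2w(c,*p,z)[:2] for p in ps]); print(nm,P.tolist() if len(P)<3 else '\n'+str(P),P.mean(0), np.linalg.norm(np.diff(P,axis=0),axis=1))
# hose by epipolar
hs=np.array([(312,118),(345,135),(362,165),(378,200),(400,240),(412,290),(425,345)],float)
from scipy.interpolate import interp1d
f=interp1d(hs[:,1],hs[:,0],fill_value='extrapolate')
for u in [(40,385),(100,330),(170,270),(230,225),(285,190),(325,155),(350,140)]:
    r=[]
    for z in np.arange(0,.9,.005):
        P=px2w(D,*u,z); p=w2px(S,P); r.append((abs(p[0]-f(p[1])) if 100<p[1]<380 else 1e3,*P))
    print('hose',u,np.array(min(r)))
E
```

```text
boxS 
[[0.5415 0.1273]
 [0.5499 0.0708]
 [0.6277 0.0868]
 [0.6226 0.1393]] [0.5854 0.1061] [0.0571 0.0794 0.0528]
boxD 
[[0.5428 0.0859]
 [0.5358 0.1405]
 [0.5866 0.1492]] [0.5551 0.1252] [0.055  0.0515]
padS 
[[ 0.3058 -0.2391]
 [ 0.4134 -0.249 ]
 [ 0.404  -0.33  ]
 [ 0.2972 -0.3207]] [ 0.3551 -0.2847] [0.1081 0.0815 0.1072]
padD 
[[ 0.4005 -0.3175]
 [ 0.2916 -0.3107]
 [ 0.2988 -0.2294]
 [ 0.406  -0.2393]] [ 0.3492 -0.2742] [0.1092 0.0817 0.1076]
conD [[0.6171909725193493, 0.4367494406341938], [0.49389215039794965, 0.4255121200228852]] [0.5555 0.4311] [0.1238]
conS [[0.6387784237959506, 0.28078572962306836]] [0.6388 0.2808] []
reel [[0.37186149631701215, -0.0390780892189152]] [ 0.3719 -0.0391] []
tin [[0.37644230909137777, 0.04899811762539552]] [0.3764 0.049 ] []
mat [[0.45243639829864624, 0.001948162404096676], [0.6529584509705688, -0.09255475956273129]] [ 0.5527 -0.0453] [0.2217]
vice [[0.5234034858977582, 0.15385568154055151]] [0.5234 0.1539] []
hose (40, 385) [0.0006 0.9223 0.5868 0.085 ]
hose (100, 330) [0.0151 0.8666 0.4743 0.11  ]
hose (170, 270) [0.073  0.6941 0.4552 0.285 ]
hose (230, 225) [0.0935 0.7204 0.1051 0.11  ]
hose (285, 190) [ 0.1254  0.6328 -0.1768  0.05  ]
hose (325, 155) [ 0.0466  0.5244 -0.3472  0.1   ]
hose (350, 140) [ 0.2866  0.448  -0.4915  0.095 ]
```

View pics/wrist0.png

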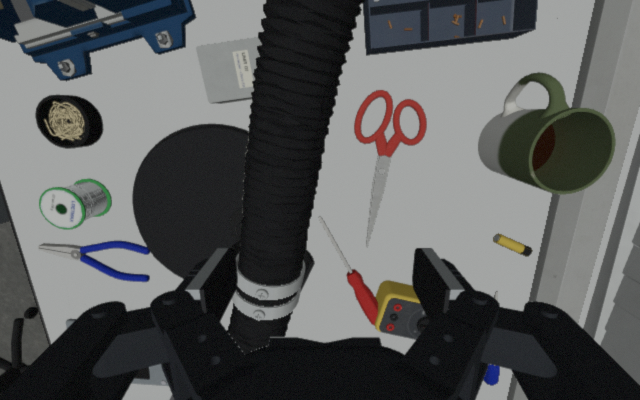

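The wrist view shows the hose hanging between the gripper and the table. Its centreline runs from (310,0) to (268,280), and it partly hides the right end of the box. I need its height.

```bash
python3 - <<'E'
from h import *
import pickle
np.set_printoptions(precision=4,suppress=True)
cs=pickle.load(open('c0.pkl','rb')); S=cs['scene'];D=cs['side'];W=cs['wrist']
hd=np.array([(40,385),(100,330),(170,270),(230,225),(285,190),(325,155),(350,140)],float)
hs=np.array([(312,118),(345,135),(362,165),(378,200),(400,240),(412,290),(425,345)],float)
def dist(p,h):
    a,b=h[:-1],h[1:]; t=np.clip(((p-a)*(b-a)).sum(1)/((b-a)**2).sum(1),0,1)
    return np.linalg.norm(a+t[:,None]*(b-a)-p,axis=1).min()
for u in [(310,5),(295,100),(280,200),(268,280)]:
    r=[]
    for z in np.arange(0,.37,.01):
        P=px2w(W,*u,z); r.append((dist(w2px(D,P),hd)+0*1,dist(w2px(S,P),hs),*P))
    r=np.array(r); print(u,r[r[:,0].argmin()],r[r[:,1].argmin()],r[(r[:,0]+r[:,1]).argmin()])
for P in [(.5854,.1061,.031)]: print(w2px(W,P))
for u in [(205,45),(210,102)]: print(px2w(W,*u,.031))
for u in [(270,260)]: print('clamp',75/298)
E
```

```text
(310, 5) [0.3003 9.1769 0.6662 0.1326 0.17  ] [17.3811  0.268   0.6684  0.1176  0.22  ] [0.3003 9.1769 0.6662 0.1326 0.17  ]
(295, 100) [1.1144 9.809  0.6538 0.0795 0.15  ] [17.2383  0.3283  0.6596  0.0774  0.21  ] [1.8685 8.1454 0.6548 0.0791 0.16  ]
(280, 200) [ 0.0735  9.582   0.6369 -0.0007  0.13  ] [15.6631  0.5335  0.6464  0.0173  0.19  ] [ 0.0735  9.582   0.6369 -0.0007  0.13  ]
(268, 280) [ 0.5679 11.5029  0.6162 -0.0962  0.1   ] [14.9597  0.7671  0.6313 -0.0531  0.17  ] [ 1.5384  9.7342  0.6183 -0.09    0.11  ]
[240.9661  77.6991]
[0.5505 0.1378 0.031 ]
[0.5496 0.0814 0.031 ]
clamp 0.2516778523489933
```

The box's long side is at yaw about 0.15 and its centre near (0.583, 0.11). The hose runs at about x 0.63–0.68 and z 0.12–0.2 beside it. I'll approach from the robot's side with the tool tilted back.

Emit:
jog_arm(
  deltas=[
    [-0.02,0.01,0.005,0,0,0.143,1],
    [-0.02,0.01,0.005,0,0,0.143,1],
    [-0.02,0.01,0.005,0,0,0.143,1],
    [-0.02,0.01,0,0,0,0.143,1],
    [-0.02,0.01,0,0,0,0.143,1],
    [-0.02,0.01,0,0,0,0.143,1],
    [-0.02,0.01,0,0,0,0.143,1],
    [-0.02,0.01,0,0,0,0.143,1],
    [0,0.01,0,0,0,0.143,1],
    [0,0.01,0,0,0,0.143,1],
  ],
)

```text
t: 1.15
eef_pos: [0.5143, 0.1003, 0.2684]
tool_rot: [-0.0, 0.067, 0.998, -0.0]
contact_force: [-0.7, 0.5, -1.5]
gripper_width: 0.998
grasp_force: 0.0
```

Emit:
jog_arm(
  deltas=[
    [0,0,0,0,0,0.143,1],
    [0,0,0,0,0,0.143,1],
    [0,0,0,0,-0.13,0,1],
    [0,0,0,0,-0.12,0,1],
    [0,0,0,0,0,0,1],
  ],
)

```text
t: 1.65
eef_pos: [0.5119, 0.0996, 0.2673]
tool_rot: [0.124, -0.073, 0.99, -0.01]
contact_force: [-0.7, 0.0, -0.1]
gripper_width: 0.997
grasp_force: 0.0
```

```bash
python3 - <<'E'
from h import *
import pickle
c=cam('wrist','w1.png'); pickle.dump(c,open('c1.pkl','wb')); o=bot.get_obs(); print(o['t'],o['q'],o['eef_pos'],rot(o['tool_rot']),c['eye'])
E
```

```text
1.7 [-0.04417256  0.11765619 -0.34163304  2.04346032  0.18978569  0.76522779
  1.21543972] [0.51340171 0.09974149 0.26806242] [[-9.59153728e-01 -1.41087674e-01  2.45190525e-01]
 [-1.45759795e-01  9.89319583e-01 -9.18680631e-04]
 [-2.42442173e-01 -3.66200765e-02 -9.69474478e-01]] [0.41432327 0.09009833 0.3667397 ]
```

View pics/w1.png

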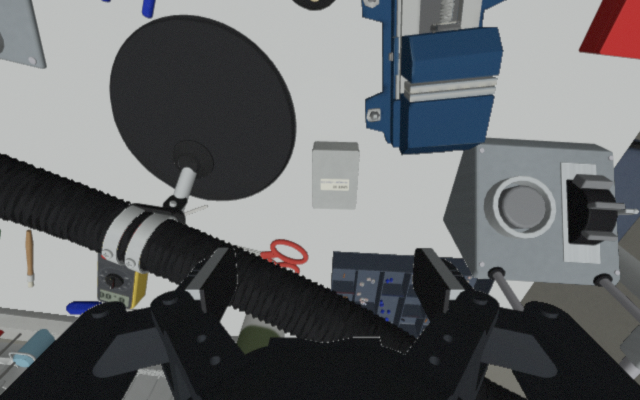

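The wrist view shows the box top at about u 312–358, v 150–208, clear of the hose, which passes beyond it. The console key is at (525,207), the wheel at about (593,208) and the pointer at about (625,212).

```bash
python3 - <<'E'
from h import *
import pickle
np.set_printoptions(precision=4,suppress=True)
c=pickle.load(open('c1.pkl','rb')); g=c['img'][:,:,::-1]
P=np.array([px2w(c,*p,.031) for p in [(313,150),(358,150),(355,208),(312,208)]])[:,:2];print(P,P.mean(0))
Q=np.array([px2w(c,*p,.031) for p in [(312,142),(358,142),(355,208),(312,208)]])[:,:2];print(Q,Q.mean(0))
print('base',[px2w(c,*p,0)[:2] for p in [(312,142),(358,142)]])
print('vice corner z0/z.07',px2w(c,404,152,.07),px2w(c,492,152,.07))
a=cv2.resize(g[130:220,290:380],(400,400),interpolation=cv2.INTER_CUBIC)
b=cv2.resize(g[130:290,440:640],(500,400),interpolation=cv2.INTER_CUBIC)[:, :400] if 0 else cv2.resize(g[130:290,480:640],(400,400),interpolation=cv2.INTER_CUBIC)
cv2.imwrite('pics/w1c.png',np.hstack([a,b]))
E
```

```text
[[0.5471 0.0825]
 [0.5387 0.1353]
 [0.6191 0.1475]
 [0.6286 0.0912]] [0.5834 0.1141]
[[0.5374 0.0801]
 [0.529  0.1334]
 [0.6191 0.1475]
 [0.6286 0.0912]] [0.5785 0.113 ]
base [array([0.5487, 0.0792]), array([0.5396, 0.1374])]
vice corner z0/z.07 [0.519  0.1779 0.07  ] [0.5049 0.2669 0.07  ]
```

View pics/w1c.png

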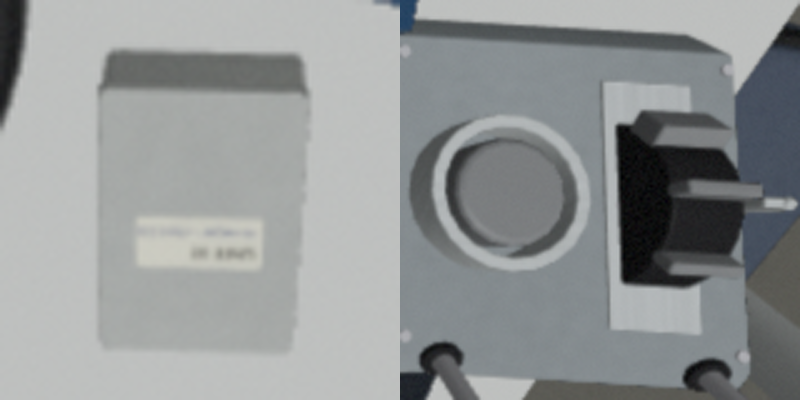

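Emit:
jog_arm(
  deltas=[
    [0.02,0.005,-0.04,0,0,0,1],
    [0.02,0.005,-0.04,0,0,0,1],
    [0.02,0.004,-0.04,0,0,0,1],
    [0.005,0,-0.04,0,0,0,1],
    [0,0,-0.03,0,0,0,1],
    [0,0,-0.025,0,0,0,1],
    [0,0,-0.015,0,0,0,1],
    [0,0,-0.008,0,0,0,1],
    [0,0,0,0,0,0,1],
  ],
)

```text
t: 2.6
eef_pos: [0.5804, 0.1138, 0.0291]
tool_rot: [0.123, -0.072, 0.99, -0.01]
contact_force: [0.4, 0.1, -0.0]
gripper_width: 1.0
grasp_force: 0.0
```

Emit:
jog_arm(
  deltas=[
    [0,0,0,0,0,0,0.5],
    [0,0,0,0,0,0,0.5],
    [0,0,0,0,0,0,0.5],
    [0,0,0,0,0,0,0.5],
    [0,0,0,0,0,0,0.5],
  ],
  newtons=35,
)

```text
t: 3.1
eef_pos: [0.581, 0.114, 0.0317]
tool_rot: [0.125, -0.072, 0.989, -0.009]
contact_force: [-1.8, -1.1, 6.6]
gripper_width: 0.671
grasp_force: 38.1
```

Emit:
jog_arm(
  deltas=[
    [0,0,0.03,0,0,0,0.5],
    [-0.005,0,0.045,0,0,0,0.5],
    [-0.02,-0.01,0.045,0,0,0,0.5],
    [-0.03,-0.035,0.02,0,0,-0.03,0.5],
    [-0.03,-0.035,0,0,0,-0.03,0.5],
    [-0.03,-0.035,0,0,0,-0.03,0.5],
    [-0.02,-0.04,0,0,0,-0.03,0.5],
    [-0.02,-0.04,0,0,0,-0.03,0.5],
    [-0.02,-0.04,0,0,0,-0.03,0.5],
    [-0.02,-0.04,0,0,0,-0.03,0.5],
  ],
)

```text
t: 4.1
eef_pos: [0.3841, -0.1622, 0.1705]
tool_rot: [0.123, 0.033, 0.992, -0.022]
contact_force: [0.7, 0.3, -0.5]
gripper_width: 0.678
grasp_force: 38.3
```

Emit:
jog_arm(
  deltas=[
    [-0.02,-0.04,0,0,0,-0.02,0.5],
    [-0.015,-0.04,0,0,0,0,0.5],
    [-0.01,-0.04,0,0,0,0,0.5],
    [0,0,0,0,0,0,0.5],
    [0,0,0,0,0,0,0.5],
  ],
)

```text
t: 4.6
eef_pos: [0.3397, -0.2814, 0.1701]
tool_rot: [0.122, 0.043, 0.991, -0.023]
contact_force: [0.7, 0.9, -0.7]
gripper_width: 0.672
grasp_force: 38.3
```

```bash
python3 - <<'E'
from h import *
import pickle
c=cam('wrist','w2.png'); pickle.dump(c,open('c2.pkl','wb')); o=bot.get_obs(); print(o['t'],o['q'],o['eef_pos'],rot(o['tool_rot']),c['eye'])
E
```

```text
4.65 [ 0.70792766  0.12091432 -0.1022428   2.31337691 -0.17176633  0.48159342
  2.23680763] [ 0.3400563  -0.28028826  0.16996414] [[-0.96650938  0.08935757  0.2405719 ]
 [ 0.07809061  0.99537297 -0.05598658]
 [-0.24446159 -0.03532515 -0.96901531]] [ 0.24222587 -0.26806144  0.26944006]
```

View pics/w2.png

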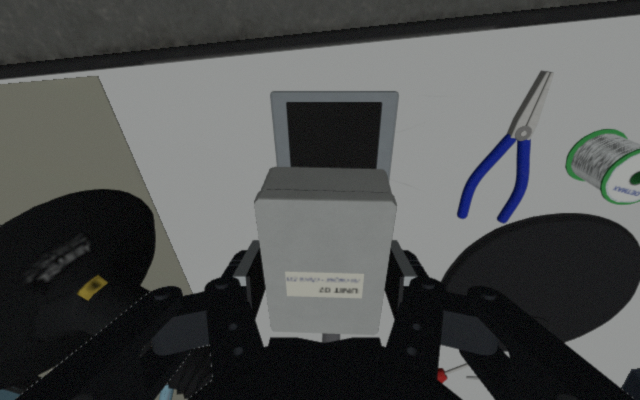

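The view shows the box held level. The pad's near corners are at (288,102) and (381,102), with its side edges reaching (290,167) and (377,168). The box top corners are at about (256,200), (394,202), (380,333) and (268,333).

```bash
python3 - <<'E'
from h import *
import pickle
np.set_printoptions(precision=4,suppress=True)
c=pickle.load(open('c2.pkl','rb'))
A,B,C,D=[px2w(c,*p,.01)[:2] for p in [(288,102),(381,102),(377,168),(290,167)]]
print(A,B,C,D,np.linalg.norm(B-A))
d=B-A; y1=np.arctan2(-d[0],d[1]); y2=np.arctan2(*(C-B)[::-1]); y3=np.arctan2(*(D-A)[::-1]); print(y1,y2,y3)
yaw=(y1+(y2+y3)/2)/2
ctr=(A+B)/2+.054*np.array([np.cos(yaw),np.sin(yaw)]); print('pad',ctr,yaw)
z=.17-.0317+.031
P=np.array([px2w(c,*p,z)[:2] for p in [(256,200),(394,202),(380,333),(268,333)]]);print(P,P.mean(0))
e=P[1]-P[0];print(np.linalg.norm(np.diff(P,axis=0),axis=1),np.arctan2(-e[0],e[1]),[np.arctan2(*(P[j]-P[i])[::-1]) for i,j in((0,3),(1,2))])
g=c['img'][:,:,::-1]
a=cv2.resize(g[90:180,240:410],(800,424),interpolation=cv2.INTER_CUBIC); cv2.imwrite('pics/w2c.png',a)
E
```

```text
[ 0.2964 -0.3136] [ 0.303  -0.2351] [ 0.3638 -0.2387] [ 0.3565 -0.321 ] 0.07876687752239853
-0.0840300001265977 -0.05828170883537474 -0.12247429819278245
pad [ 0.3535 -0.2791] -0.08720400182033815
[[ 0.2994 -0.3041]
 [ 0.3041 -0.2502]
 [ 0.3843 -0.2555]
 [ 0.3818 -0.315 ]] [ 0.3424 -0.2812]
[0.0541 0.0803 0.0595] -0.08730062916656048 [np.float64(-0.13108967607353658), np.float64(-0.06552131099415287)]
```

Emit:
jog_arm(
  deltas=[
    [0.006,0.001,-0.03,0,0,0,0.5],
    [0.005,0.001,-0.035,0,0,0,0.5],
    [0,0,-0.03,0,0,0,0.5],
    [0,0,-0.018,0,0,0,0.5],
    [0,0,-0.008,0,0,0,0.5],
    [0,0,-0.004,0,0,0,0.5],
    [0,0,0,0,0,0,0.5],
    [0,0,0,0,0,0,0.5],
  ],
)

```text
t: 5.45
eef_pos: [0.3518, -0.2774, 0.0497]
tool_rot: [0.12, 0.041, 0.992, -0.02]
contact_force: [0.2, -1.0, -0.4]
gripper_width: 0.672
grasp_force: 38.4
```

Emit:
jog_arm(
  deltas=[
    [0,-0.001,-0.004,0,0,0,0.5],
    [0,0,-0.002,0,0,0,0.5],
    [0,0,0,0,0,0,0.5],
  ],
)

```text
t: 5.75
eef_pos: [0.3515, -0.2792, 0.0439]
tool_rot: [0.121, 0.041, 0.992, -0.021]
contact_force: [-0.5, 0.2, -1.0]
gripper_width: 0.669
grasp_force: 38.4
```

```bash
python3 - <<'E'
from h import *
o=bot.get_obs(); print(o['t'],o['q'],o['eef_pos'],o['contact_force'])
E
```

```text
5.75 [ 0.52005085  0.41383041  0.08692189  2.38407428 -0.82862447  0.17168596
  2.88963264] [ 0.3514527  -0.27919126  0.04386594] [-0.47979851  0.19951173 -1.012317  ]
```

Emit:
jog_arm(
  deltas=[
    [0,0,-0.0015,0,0,0,0.5],
    [0,0,-0.001,0,0,0,0.5],
    [0,0,0,0,0,0,0.5],
  ],
)

```text
t: 6.05
eef_pos: [0.3514, -0.2794, 0.0417]
tool_rot: [0.121, 0.042, 0.992, -0.021]
contact_force: [-2.4, 1.1, 6.0]
gripper_width: 0.669
grasp_force: 38.8
```

Contact is made at 6 N with the box on the pad. Next I release, then back off upward along the tool.

Emit:
jog_arm(
  deltas=[
    [0,0,0,0,0,0,0.8],
    [0,0,0,0,0,0,1],
    [0,0,0,0,0,0,1],
    [0,0,0,0,0,0,1],
    [-0.003,0,0.015,0,0,0,1],
    [-0.006,0,0.025,0,0,0,1],
    [-0.005,0,0.03,0,0,0,1],
    [0,0,0.03,0,0,0,1],
    [0,0,0.03,0,0,0,1],
    [0,0,0,0,0,0,1],
  ],
)

```text
t: 7.05
eef_pos: [0.3391, -0.2807, 0.1743]
tool_rot: [0.124, 0.042, 0.991, -0.022]
contact_force: [0.6, 0.7, -0.2]
gripper_width: 1.003
grasp_force: 0.0
```

```bash
python3 - <<'E'
from h import *
import pickle
c=cam('wrist','w3.png'); pickle.dump(c,open('c3.pkl','wb')); o=bot.get_obs(); print(o['t'],o['q'],o['eef_pos'],rot(o['tool_rot']),c['eye'])
E
```

```text
7.1 [ 0.03439842  0.10865838  0.63162778  2.34954858 -0.35802594  0.50412056
  2.44085171] [ 0.33854547 -0.27980984  0.17266431] [[-0.9665872   0.08684843  0.24117741]
 [ 0.0764693   0.99571062 -0.05208471]
 [-0.24466638 -0.03190175 -0.96908237]] [ 0.24139904 -0.26804907  0.27344482]
```

View pics/w3.png

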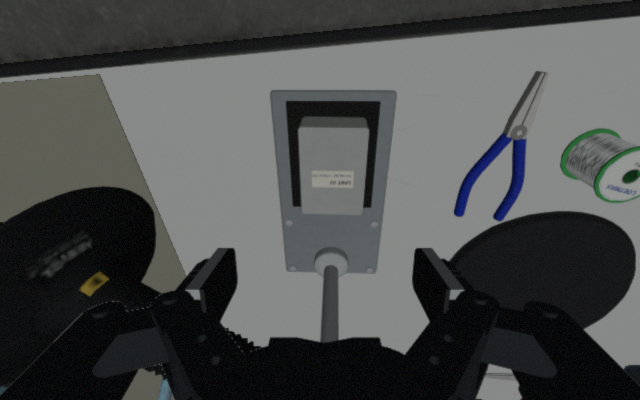

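The box sits on the pad inside the dark border. The pad corners are at (287,101), (381,101), (372,207) and (292,207). The box top corners are at (299,126), (369,127), (363,214) and (303,214). I'll check the centring and work out the console geometry.

```bash
python3 - <<'E'
from h import *
import pickle
np.set_printoptions(precision=4,suppress=True)
c=pickle.load(open('c3.pkl','rb'))
def rep(n,px,z):
    P=np.array([px2w(c,*p,z)[:2] for p in px]); m=P.mean(0)
    f=(P[2]+P[3]-P[0]-P[1]); print(n,m,np.linalg.norm(np.diff(P,axis=0),axis=1),'yaw',np.arctan2(f[1],f[0]))
g=cv2.cvtColor(c['img'],cv2.COLOR_RGB2GRAY)
rep('pad',[(287,101),(381,101),(372,207),(292,207)],.01)
rep('box',[(299,126),(369,127),(363,214),(303,214)],.041)
for v in (110,114,150,190,204): print(v,[ (u+277,int(x)) for u,x in enumerate(g[v,277:392])][::1] if 0 else [277+int(i) for i in np.where(abs(np.diff(g[v,277:392].astype(int)))>18)[0]])
for u in (310,334,355): print(u,[95+int(i) for i in np.where(abs(np.diff(g[95:225,u].astype(int)))>10)[0]])
# console from w1
c=pickle.load(open('c1.pkl','rb')); S=pickle.load(open('c0.pkl','rb'))
# fit console pose (x,y,yaw) + key (s along panel, y)
from scipy.optimize import least_squares
n=np.array([-.605,0,.796]);up=np.array([.796,0,.605]); p0=np.array([-.070,0,.030])
# screw-free features: base corners, panel corners in three views
obs=[(c,(-.07,-.08,0),None)]
obs=[('D',(.058,.08,0),(232.4,364)),('D',(-.07,.08,0),(289.6,367.6)),('S',(.058,-.08,0),(331,214)),
 ('D','key',(274.4,297.6)),('S','key',(306.6,193)),('W','key',(524,206.8))]
cam_={'D':S['side'],'S':S['scene'],'W':c}
def f(p):
    x,y,w,s,ky=p; Rz=R.from_euler('z',w).as_matrix(); r=[]
    for k,q,uv in obs:
        L=p0+up*s+n*.02+[0,ky,0] if isinstance(q,str) else np.array(q)
        r+=list((w2px(cam_[k],Rz@L+[x,y,0])-uv)*(3 if k=='W' else 1))
    return r
s=least_squares(f,[.56,.35,0,.07,-.035]); print(s.x,np.array(s.fun).reshape(-1,2))
x,y,w,sk,ky=s.x;Rz=R.from_euler('z',w).as_matrix()
print('keytop',Rz@(p0+up*sk+n*.02+[0,ky,0])+[x,y,0])
E
```

```text
pad [ 0.3531 -0.2789] [0.0808 0.1071 0.0834] yaw -0.09116930752335226
box [ 0.3536 -0.278 ] [0.0554 0.0823 0.056 ] yaw -0.08322461823287745
110 [285, 286, 378, 379]
114 [285, 286, 378, 379]
150 [288, 289, 297, 298, 366, 367, 375, 376, 390]
190 [278, 291, 299, 300, 363, 364, 371, 372, 385]
204 [279, 291, 292, 299, 300, 301, 362, 363, 370, 371, 383, 384]
310 [99, 100, 101, 115, 116, 126, 127, 213]
334 [100, 101, 115, 116, 126, 127, 170, 174, 176, 180, 183, 184, 187, 213]
355 [100, 101, 110, 116, 117, 126, 127, 214]
[ 0.5716  0.3523  0.1167  0.073  -0.0362] [[-1.4769  0.53  ]
 [ 0.6876 -0.7242]
 [ 0.0935  0.1447]
 [-0.808  -1.3326]
 [-1.451  -1.0477]
 [ 0.0419 -0.1765]]
keytop [0.552  0.3135 0.0901]
```

The box is centred to about 1 mm and square to about 0.01 rad. Next is the wheel, measured from the first wrist image.

```bash
python3 - <<'E'
from h import *
import pickle
np.set_printoptions(precision=4,suppress=True)
c=pickle.load(open('c1.pkl','rb'))
n=np.array([-.605,0,.796]);up=np.array([.796,0,.605]); p0=np.array([-.070,0,.030]);Rz=R.from_euler('z',.1167).as_matrix();o=np.array([.5716,.3523,0])
def W(s,y,h): return Rz@(p0+up*s+n*h+[0,y,0])+o
def inv(uv,h):  # panel coords at height h
    from scipy.optimize import fsolve
    return fsolve(lambda q:w2px(c,W(q[0],q[1],h))-uv,[.07,.03])
cr=lambda u,v:(480+(u-400)/2.5,130+v/2.5)
for nm,u,h in [('k1 L',(672,186),.038),('k1 R',(762,190),.038),('broad near L',(637,112),.02),('broad near R',(722,118),.02),('broad far L top',(637,143),.024),('k2L',(660,258),.02),('k2R',(742,268),.02),('ptr tip',(755,204),.03),('pin top',(797,204),.035),('drumL',(618,125),.0),('keyhole top',(606,82),0),('slot bot',(611,330),0),('slot topR',(690,85),0)]:
    print(nm,inv(cr(*u),h))
# prediction for joint j: outer corners of ridges
for j in (-.75,-.85,-.95,-1.05,-1.15):
    out=[]
    for k,th in((0,.016),(1,.006),(2,.006)):
        for e in(-1,1):
            a=j+.785*k; s=.0728+.046*np.sin(a)+e*th/2*np.cos(a);h=-.008+.046*np.cos(a)-e*th/2*np.sin(a)
            u=w2px(c,W(s,.036-.015,h)); out.append(((u-[480,130])*2.5+[400,0]).round(0))
    print(j,np.array(out).tolist())
E
```

```text
k1 L [0.0701 0.0163]
k1 R [0.0702 0.0516]
broad near L [0.0362 0.0189]
broad near R [0.0374 0.0546]
broad far L top [0.0505 0.0149]
k2L [0.0983 0.0249]
k2R [0.101  0.0585]
ptr tip [0.075  0.0561]
pin top [0.0749 0.0679]
drumL [0.0379 0.0264]
keyhole top [0.0181 0.022 ]
slot bot [0.1301 0.0185]
slot topR [0.018  0.0599]
-0.75 [[642.0, 111.0], [666.0, 133.0], [684.0, 190.0], [685.0, 205.0], [663.0, 272.0], [654.0, 282.0]]
-0.85 [[635.0, 106.0], [660.0, 125.0], [683.0, 178.0], [685.0, 193.0], [668.0, 264.0], [661.0, 275.0]]
-0.95 [[627.0, 103.0], [653.0, 119.0], [680.0, 168.0], [683.0, 182.0], [673.0, 255.0], [667.0, 267.0]]
-1.05 [[619.0, 101.0], [646.0, 113.0], [677.0, 157.0], [681.0, 171.0], [678.0, 244.0], [672.0, 257.0]]
-1.15 [[611.0, 101.0], [638.0, 108.0], [673.0, 147.0], [678.0, 160.0], [681.0, 234.0], [676.0, 248.0]]
```

```bash
cat >> h.py <<'E'
n=np.array([-.605,0,.796]);up=np.array([.796,0,.605]); p0=np.array([-.070,0,.030]);YAW=.1167;Rz=R.from_euler('z',YAW).as_matrix();O=np.array([.5716,.3523,0])
def W(s,y,h): return Rz@(p0+up*s+n*h+[0,y,0])+O
def tcp(s,y,h): return W(s,y,h+.022)   # tool along inward normal, tip at (s,y,h)
def panel(p): q=Rz.T@(np.array(p)-O)-p0; return np.array([q@up,q[1],q@n])
E
python3 - <<'E'
from h import *
import pickle
np.set_printoptions(precision=4,suppress=True)
o=bot.get_obs(); Rn=rot(o['tool_rot'])
Rt=np.column_stack([Rz@-up,Rz@[0,1,0],Rz@-n]); print(Rt)
def rv(A,B): return R.from_matrix(B@A.T).as_rotvec()
print('total',rv(Rn,Rt),'axis u',Rz@up,'n',Rz@n)
S0=.0728;y=.034
for nm,x,h in [('stand',-.05,.12),('pre',-.05,.01),('c',-.0403,.01),('b',-.0272,.024),('d',-.017,.03),('e',-.008,.033)]: print(nm,tcp(S0+x-.011,y,h))
print('key',tcp(S0,-.036,.02))
S=pickle.load(open('c0.pkl','rb'))['scene'];D=pickle.load(open('c0.pkl','rb'))['side']
def tri(u1,u2):
    M=np.zeros((3,3));b=np.zeros(3)
    for c,u in((S,u1),(D,u2)):
        r=rot(c['attitude'])@np.linalg.inv(c['K'])@np.array([*u,1.]);r/=np.linalg.norm(r);P=np.eye(3)-np.outer(r,r);M+=P;b+=P@c['eye']
    return np.linalg.solve(M,b)
print('vice right top corner', tri((315.5,218),(305,260)))
print('red box z0', px2w(D,349,377,0),px2w(D,362,340,.03))
E
```

```text
[[-0.7906 -0.1164  0.6009]
 [-0.0927  0.9932  0.0704]
 [-0.605   0.     -0.796 ]]
total [ 0.0375 -0.4028  0.2073] axis u [0.7906 0.0927 0.605 ] n [-0.6009 -0.0704  0.796 ]
stand [0.4221 0.369  0.1502]
pre [0.4882 0.3768 0.0626]
c [0.4959 0.3777 0.0685]
b [0.4978 0.3779 0.0875]
d [0.5023 0.3784 0.0985]
e [0.5076 0.379  0.1063]
key [0.5386 0.3122 0.1075]
vice right top corner [0.5129 0.1546 0.0651]
red box z0 [0.3659 0.4271 0.    ] [0.3455 0.3527 0.03  ]
```

Emit:
jog_arm(
  deltas=[
    [0,0.04,0.01,0.0023,-0.0252,0.013,0],
    [0.005,0.041,0.02,0.0023,-0.0252,0.013,0],
    [0.025,0.041,0.02,0.0023,-0.0252,0.013,0],
    [0.025,0.041,0.02,0.0023,-0.0252,0.013,0],
    [0.025,0.041,0.01,0.0023,-0.0252,0.013,0],
    [0.025,0.041,0,0.0023,-0.0252,0.013,0],
    [0.02,0.041,0,0.0023,-0.0252,0.013,0],
    [0.005,0.041,0,0.0023,-0.0252,0.013,0],
    [0,0.041,0,0.0023,-0.0252,0.013,0],
    [0,0.041,0,0.0023,-0.0252,0.013,0],
  ],
)

```text
t: 8.1
eef_pos: [0.4637, 0.1211, 0.2442]
tool_rot: [0.241, -0.018, 0.97, 0.004]
contact_force: [1.0, -0.4, -0.8]
gripper_width: 0.001
grasp_force: 0.0
```

Emit:
jog_arm(
  deltas=[
    [-0.005,0.041,0,0.0023,-0.0252,0.013,0],
    [-0.01,0.04,0,0.0023,-0.0252,0.013,0],
    [-0.01,0.04,-0.02,0.0023,-0.0252,0.013,0],
    [-0.01,0.04,-0.02,0.0023,-0.0252,0.013,0],
    [-0.01,0.04,-0.03,0.0023,-0.0252,0.013,0],
    [-0.001,0.04,-0.03,0.0023,-0.0252,0.013,0],
    [0,0,0,0,0,0,0],
    [0,0,0,0,0,0,0],
  ],
)

```text
t: 8.9
eef_pos: [0.4217, 0.3428, 0.1517]
tool_rot: [0.306, -0.053, 0.95, 0.014]
contact_force: [0.9, -0.7, -0.5]
gripper_width: 0.0
grasp_force: 0.0
```

```bash
cat > st.py <<'E'
from h import *
np.set_printoptions(precision=4,suppress=True)
o=bot.get_obs(); Rn=rot(o['tool_rot']);Rt=np.column_stack([Rz@-up,Rz@[0,1,0],Rz@-n])
tip=np.array(o['eef_pos'])+.022*Rn[:,2]
print(o['t'],o['q'],o['eef_pos'],'F',o['contact_force'],'rot err',R.from_matrix(Rt@Rn.T).as_rotvec(),'tip panel s,y,h',panel(tip),'w',o['gripper_width'])
E
python3 st.py
```

```text
8.9 [-0.755   0.3204 -0.368   2.2835  1.3467  0.6382 -0.57  ] [0.4217 0.3428 0.1517] F [ 0.9162 -0.7273 -0.5231] rot err [ 0.009  -0.0267  0.0072] tip panel s,y,h [0.0094 0.0079 0.1233] w 5.4637475312686385e-05
```

Emit:
jog_arm(
  deltas=[
    [0.002,0.015,0,0.005,-0.014,0.004,0],
    [0,0.011,0,0.004,-0.013,0.003,0],
    [0.018,0.002,-0.025,0,0,0,0],
    [0.018,0.002,-0.025,0,0,0,0],
    [0.017,0.002,-0.023,0,0,0,0],
    [0.01,0.001,-0.012,0,0,0,0],
    [0,0,0,0,0,0,0],
    [0,0,0,0,0,0,0],
  ],
)

```text
t: 9.7
eef_pos: [0.4886, 0.3768, 0.0712]
tool_rot: [0.322, -0.053, 0.945, 0.021]
contact_force: [-0.4, 0.6, -0.8]
gripper_width: 0.002
grasp_force: 0.0
```

```bash
python3 st.py
```

```text
9.7 [-0.7473  0.5638 -0.3     2.1864  1.6942  0.6379 -0.8407] [0.4886 0.3768 0.0712] F [-0.409   0.6078 -0.83  ] rot err [-0.0061  0.0073  0.0023] tip panel s,y,h [0.0175 0.0341 0.0167] w 0.0022829938289787265
```

Emit:
jog_arm(
  deltas=[
    [0.004,0,-0.005,0,0,0,0],
    [0.0016,0,0.0012,0,0,0,0],
    [0.0016,0,0.0012,0,0,0,0],
    [0.0007,0,0.0063,0,0,0,0],
    [0.0007,0,0.0063,0,0,0,0],
    [0.0007,0,0.0063,0,0,0,0],
    [0.0022,0,0.0055,0,0,0,0],
    [0.0022,0,0.0055,0,0,0,0],
    [0.0028,0,0.0046,0,0,0,0],
    [0,0,0,0,0,0,0],
  ],
)

```text
t: 10.7
eef_pos: [0.5061, 0.3768, 0.1035]
tool_rot: [0.323, -0.053, 0.945, 0.021]
contact_force: [-0.2, -0.7, 0.2]
gripper_width: -0.001
grasp_force: 0.0
```

```bash
python3 st.py
```

```text
10.7 [-0.7307  0.5078 -0.284   2.1551  1.5868  0.6035 -0.6957] [0.5061 0.3768 0.1035] F [-0.1669 -0.6996  0.202 ] rot err [-0.0062  0.0087  0.0028] tip panel s,y,h [0.0509 0.032  0.0318] w -0.0012651521769152054
```

Emit:
jog_arm(
  deltas=[
    [-0.0047,-0.0006,-0.0036,0,0,0,0],
    [-0.012,-0.0014,0.016,0,0,0,0],
    [-0.012,-0.0014,0.016,0,0,0,0],
    [-0.018,-0.0022,0.024,0,0,0,0],
    [0.004,-0.034,0,0,0,0,0],
    [0.004,-0.034,0,0,0,0,0],
    [0,0,0,0,0,0,0],
    [0,0,0,0,0,0,0],
  ],
)

```text
t: 11.5
eef_pos: [0.4666, 0.3016, 0.1545]
tool_rot: [0.322, -0.053, 0.945, 0.02]
contact_force: [0.6, -0.2, -0.3]
gripper_width: -0.001
grasp_force: 0.0
```

```bash
python3 st.py; python3 - <<'E'
from h import *
import pickle
c=cam('wrist','w4.png'); d=cam('side','d4.png'); pickle.dump((c,d),open('c4.pkl','wb'))
u,v=map(int,w2px(c,W(.0728,.034,.03))); print(u,v, w2px(d,W(.0728,.034,.03)))
g=c['img'][:,:,::-1]; e=d['img'][:,:,::-1]
x0=min(max(u-80,0),480); y0=min(max(v-80,0),240)
print(x0,y0)
a=cv2.resize(g[y0:y0+160,x0:x0+160],(480,480),interpolation=cv2.INTER_CUBIC)
b=cv2.resize(e[290:350,240:280],(320,480),interpolation=cv2.INTER_CUBIC)
cv2.imwrite('pics/m4.png',np.hstack([a,b]))
E
```

```text
11.5 [-0.6853  0.3074 -0.2879  2.3112  1.5084  0.5511 -0.613 ] [0.4666 0.3016 0.1545] F [ 0.5607 -0.1809 -0.2532] rot err [-0.0041  0.0069  0.0039] tip panel s,y,h [ 0.0435 -0.0381  0.1014] w -0.0012650822930638007
416 243 [272.41391048 319.12564327]
336 163
```

View pics/m4.png

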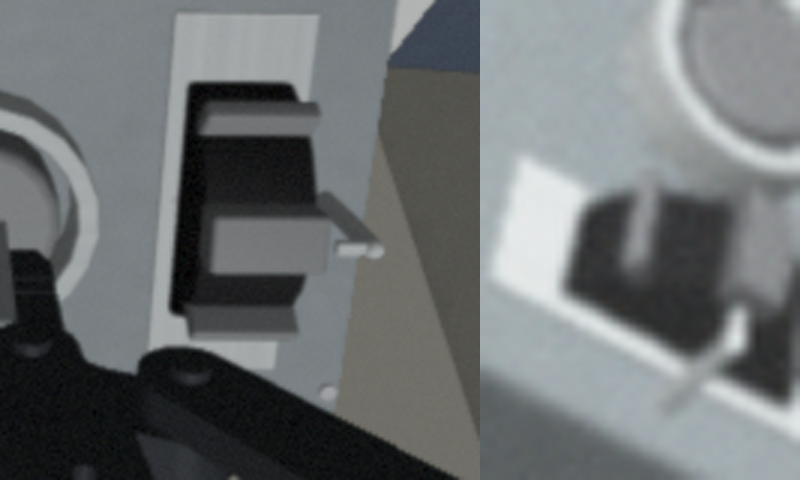

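The crop shows the broad ridge (crop v 217–273, centre about 245) almost level with the pointer (v about 248), slightly low. I'll quantify it.

```bash
python3 - <<'E'
from h import *
import pickle
from scipy.optimize import least_squares,fsolve
np.set_printoptions(precision=4,suppress=True)
c,d=pickle.load(open('c4.pkl','rb'))
px=lambda u,v:np.array([336+u/3,163+v/3])
def inv(uv,h): return fsolve(lambda q:w2px(c,W(q[0],q[1],h))-uv,[.07,.03])
for u,h in [((375,249),.035),((342,249),.032),((358,249),.033)]: print('ptr',inv(px(*u),h))
for u in [(210,218),(330,217),(213,273),(325,273)]: print('broad',inv(px(*u),.038))
print('slot top/bot',inv(px(176,14),0.001),inv(px(318,14),0.001))
print('ring',inv(px(97,210),.02))
# fit shift+j using broad corners and k=+1 / -1 ridge ends
for j in(-.15,-.1,-.05,0,.05):
  out=[]
  for k,th in((-1,.006),(0,.016),(1,.006)):
    for e in(-1,1):
     for r in(.038,.046):
      a=j+.785*k; s=.0728+r*np.sin(a)+e*th/2*np.cos(a);h=-.008+r*np.cos(a)-e*th/2*np.sin(a)
      out.append(int((((w2px(c,W(s,.034-.015,h))-[336,163])*3)[1]).round()))
  p=[(((w2px(c,W(.0728,y,h))-[336,163])*3)).round().astype(int).tolist() for y,h in((.063,.035),(.05,.032))]
  print(j,out,p)
E
```

```text
ptr [0.0726 0.0668]
ptr [0.074  0.0598]
ptr [0.0735 0.0635]
broad [0.0625 0.0232]
broad [0.0623 0.053 ]
broad [0.0776 0.0251]
broad [0.0777 0.0535]
slot top/bot [0.0181 0.0203] [0.0183 0.0593]
ring [ 0.0679 -0.0021]
-0.15 [104, 85, 122, 104, 191, 199, 251, 261, 301, 328, 310, 337] [[360, 250], [305, 245]]
-0.1 [109, 92, 128, 111, 199, 208, 258, 269, 304, 332, 312, 340] [[360, 250], [305, 245]]
-0.05 [115, 99, 134, 119, 206, 218, 264, 277, 307, 335, 314, 342] [[360, 250], [305, 245]]
0 [121, 106, 141, 127, 214, 227, 270, 284, 309, 338, 315, 344] [[360, 250], [305, 245]]
0.05 [127, 114, 148, 136, 221, 236, 276, 292, 312, 341, 316, 345] [[360, 250], [305, 245]]
```

Emit:
jog_arm(
  deltas=[
    [-0.004,0.035,0,0,0,0,0],
    [-0.004,0.035,0,0,0,0,0],
    [0.015,0.002,-0.018,0,0,0,0],
    [0.015,0.002,-0.018,0,0,0,0],
    [0.0095,0.001,-0.012,0,0,0,0],
    [0.004,0,-0.005,0,0,0,0],
    [0,0,0,0,0,0,0],
    [0,0,0,0,0,0,0],
  ],
)

```text
t: 12.4
eef_pos: [0.5013, 0.3785, 0.1018]
tool_rot: [0.322, -0.054, 0.945, 0.021]
contact_force: [0.4, 0.5, -0.0]
gripper_width: 0.0
grasp_force: 0.0
```

```bash
python3 st.py
```

```text
12.4 [-0.7431  0.5082 -0.2799  2.1594  1.5849  0.6042 -0.7031] [0.5013 0.3785 0.1018] F [ 0.3881  0.5491 -0.0466] rot err [-0.0054  0.0064  0.0012] tip panel s,y,h [0.0462 0.0343 0.0332] w 0.00043414990147039464
```

Emit:
jog_arm(
  deltas=[
    [0.003,0.0003,0.0023,0,0,0,0],
    [0.002,0.0002,0.0014,0,0,0,0],
    [0.0012,0.0002,0.001,0,0,0,0],
    [0,0,0,0,0,0,0],
    [0,0,0,0,0,0,0],
  ],
)

```text
t: 12.9
eef_pos: [0.508, 0.3787, 0.1066]
tool_rot: [0.322, -0.054, 0.945, 0.021]
contact_force: [0.2, 0.4, 0.9]
gripper_width: -0.002
grasp_force: 0.3
```

```bash
python3 st.py
```

```text
12.9 [-0.7365  0.5034 -0.2752  2.1479  1.5675  0.5971 -0.6736] [0.508  0.3787 0.1066] F [0.1525 0.3934 0.8699] rot err [-0.0053  0.007   0.0018] tip panel s,y,h [0.0544 0.0336 0.033 ] w -0.0021461073845650356
```

Emit:
jog_arm(
  deltas=[
    [-0.0047,-0.0006,-0.0036,0,0,0,0],
    [-0.0025,-0.0003,-0.0016,0,0,0,0],
    [-0.012,-0.0014,0.016,0,0,0,0],
    [-0.012,-0.0014,0.016,0,0,0,0],
    [-0.018,-0.0022,0.024,0,0,0,0],
    [0.004,-0.034,0,0,0,0,0],
    [0.004,-0.036,0,0,0,0,0],
    [0,0,0,0,0,0,0],
    [0,0,0,0,0,0,0],
  ],
)

```text
t: 13.8
eef_pos: [0.4668, 0.3017, 0.1571]
tool_rot: [0.322, -0.053, 0.945, 0.02]
contact_force: [0.5, 0.7, -0.3]
gripper_width: -0.0
grasp_force: 0.0
```

```bash
python3 st.py; python3 - <<'E'
from h import *
import pickle
from scipy.optimize import fsolve
np.set_printoptions(precision=4,suppress=True)
c4,_=pickle.load(open('c4.pkl','rb')); c5=cam('wrist','w5.png'); pickle.dump(c5,open('c5.pkl','wb'))
def inv(c,uv,h): return fsolve(lambda q:w2px(c,W(q[0],q[1],h))-uv,[.07,.03])
for c in(c4,c5):
    g=cv2.cvtColor(c['img'],cv2.COLOR_RGB2GRAY).astype(int)
    u=round(w2px(c,W(.0728,.0385,.038))[0]); col=g[:,u-3:u+4].mean(1); d=np.diff(col)
    e=[(i+.5,round(float(d[i]),1),inv(c,(u,i+1.),.038)[0].round(4)) for i in range(205,265) if abs(d[i])>6 ]
    print(u,e)
    # pointer: bright rows beyond ridge end
    up_=round(w2px(c,W(.0728,.062,.034))[0]); print('ptr col',up_,[ (v,int(x)) for v,x in enumerate(g[235:258,up_-3:up_+4].mean(1),235)])
E
```

```text
13.8 [-0.6914  0.3011 -0.2797  2.3097  1.4963  0.5467 -0.5994] [0.4668 0.3017 0.1571] F [ 0.5357  0.6585 -0.3126] rot err [-0.0045  0.0067  0.0032] tip panel s,y,h [ 0.0453 -0.038   0.1033] w -2.931145451777044e-05
425 [(206.5, -11.6, np.float64(0.04)), (207.5, -49.0, np.float64(0.0408)), (208.5, -33.0, np.float64(0.0415)), (230.5, 8.1, np.float64(0.0588)), (233.5, 6.6, np.float64(0.0612)), (234.5, 22.7, np.float64(0.062)), (235.5, 26.3, np.float64(0.0628)), (236.5, 15.6, np.float64(0.0636)), (252.5, -8.6, np.float64(0.0768)), (253.5, -38.1, np.float64(0.0777)), (254.5, -35.0, np.float64(0.0785)), (263.5, 8.4, np.float64(0.0862)), (264.5, 19.3, np.float64(0.087))]
ptr col 454 [(235, 92), (236, 86), (237, 79), (238, 75), (239, 73), (240, 73), (241, 75), (242, 79), (243, 90), (244, 130), (245, 162), (246, 165), (247, 158), (248, 135), (249, 120), (250, 118), (251, 118), (252, 118), (253, 117), (254, 118), (255, 117), (256, 117), (257, 117)]
424 [(206.5, -7.4, np.float64(0.0424)), (207.5, -28.1, np.float64(0.0432)), (208.5, -46.3, np.float64(0.0439)), (209.5, -12.1, np.float64(0.0447)), (230.5, 7.0, np.float64(0.0613)), (231.5, 6.3, np.float64(0.0622)), (235.5, 22.1, np.float64(0.0654)), (236.5, 27.1, np.float64(0.0662)), (237.5, 18.7, np.float64(0.0671)), (253.5, -13.9, np.float64(0.0804)), (254.5, -57.7, np.float64(0.0813)), (255.5, -18.4, np.float64(0.0821)), (262.5, 19.1, np.float64(0.0881)), (263.5, 20.7, np.float64(0.089))]
ptr col 453 [(235, 74), (236, 74), (237, 73), (238, 75), (239, 80), (240, 94), (241, 134), (242, 163), (243, 164), (244, 156), (245, 130), (246, 119), (247, 118), (248, 118), (249, 118), (250, 119), (251, 118), (252, 118), (253, 116), (254, 117), (255, 117), (256, 117), (257, 117)]
```

The broad ridge centre (s 0.0736) now matches the pointer (s about 0.0733). Now for the key.

Emit:
jog_arm(
  deltas=[
    [0.022,0.004,0.003,0,0,0,0],
    [0.015,0.003,-0.013,0,0,0,0],
    [0.015,0.002,-0.017,0,0,0,0],
    [0.012,0.001,-0.013,0.0,0,0,0],
    [0.004,0,-0.005,0,0,0,0],
    [0,0,0,0,0,0,0],
    [0,0,0,0,0,0,0],
  ],
)

```text
t: 14.55
eef_pos: [0.5342, 0.3134, 0.1122]
tool_rot: [0.322, -0.054, 0.945, 0.021]
contact_force: [-0.5, -0.1, -0.2]
gripper_width: -0.002
grasp_force: 0.0
```

```bash
python3 st.py
```

```text
14.55 [-0.6367  0.4595 -0.2312  2.2077  1.6879  0.5071 -0.693 ] [0.5342 0.3134 0.1122] F [-0.4865 -0.0979 -0.1943] rot err [-0.0053  0.0062  0.0009] tip panel s,y,h [ 0.0725 -0.0342  0.0263] w -0.002103037395636606
```

Emit:
jog_arm(
  deltas=[
    [0.003,0,-0.004,0,0,0,0],
    [0.0026,0,-0.0034,0,0,0,0],
    [0,0,0,0,0,0,0],
    [0,0,0,0,0,0,0],
  ],
)

```text
t: 14.95
eef_pos: [0.5403, 0.3133, 0.1051]
tool_rot: [0.322, -0.054, 0.945, 0.021]
contact_force: [-0.4, 1.5, 2.8]
gripper_width: 0.001
grasp_force: 0.9
```

```bash
cat >> st.py <<'E'
F=[]
print('Fn',np.array(o['contact_force'])@(Rz@n))
E
python3 st.py
```

```text
14.95 [-0.6289  0.4791 -0.2297  2.2     1.72    0.5067 -0.7166] [0.5403 0.3133 0.1051] F [-0.4171  1.4855  2.7671] rot err [-0.0057  0.0069  0.0011] tip panel s,y,h [ 0.073  -0.035   0.0169] w 0.0011014864830979716
Fn 2.3485511211518713
```

Emit:
jog_arm(
  deltas=[
    [0.0012,0,-0.0016,0,0,0,0],
    [0,0,0,0,0,0,0],
    [0,0,0,0,0,0,0],
  ],
)

```text
t: 15.25
eef_pos: [0.5416, 0.3129, 0.1032]
tool_rot: [0.322, -0.054, 0.945, 0.021]
contact_force: [-0.3, 0.2, 2.9]
gripper_width: -0.002
grasp_force: 1.2
```

```bash
python3 st.py
```

```text
15.25 [-0.6271  0.4836 -0.2292  2.1985  1.7266  0.5068 -0.7216] [0.5416 0.3129 0.1032] F [-0.2507  0.2017  2.885 ] rot err [-0.0053  0.0067  0.0015] tip panel s,y,h [ 0.0728 -0.0355  0.0148] w -0.0019734462945477298
Fn 2.43286412564608
```

Emit:
jog_arm(
  deltas=[
    [0.0013,0,-0.0018,0,0,0,0],
    [0,0,0,0,0,0,0],
    [0,0,0,0,0,0,0],
  ],
)

```text
t: 15.55
eef_pos: [0.5429, 0.313, 0.1015]
tool_rot: [0.322, -0.054, 0.945, 0.021]
contact_force: [-2.7, 1.3, 5.0]
gripper_width: 0.003
grasp_force: 2.8
```

Emit:
jog_arm(
  deltas=[
    [0.0005,0,-0.0006,0,0,0,0],
    [0,0,0,0,0,0,0],
  ],
)

```text
t: 15.75
eef_pos: [0.5432, 0.3131, 0.101]
tool_rot: [0.322, -0.054, 0.945, 0.021]
contact_force: [-6.1, -0.0, 7.1]
gripper_width: 0.003
grasp_force: 4.6
```

```bash
python3 st.py
```

```text
15.75 [-0.6247  0.4895 -0.2295  2.1963  1.7365  0.5072 -0.729 ] [0.5432 0.3131 0.101 ] F [-6.1268 -0.0085  7.1135] rot err [-0.0055  0.007   0.0012] tip panel s,y,h [ 0.0728 -0.0355  0.012 ] w 0.0026432576775044735
Fn 9.344448646940846
```

Emit:
jog_arm(
  deltas=[
    [-0.0002,0,0.0003,0,0,0,0],
    [0,0,0,0,0,0,0],
  ],
)

```text
t: 15.95
eef_pos: [0.543, 0.3131, 0.1014]
tool_rot: [0.322, -0.054, 0.945, 0.021]
contact_force: [-4.9, 1.1, 7.5]
gripper_width: 0.001
grasp_force: 4.5
```

```bash
python3 st.py
```

```text
15.95 [-0.6251  0.4885 -0.2295  2.1967  1.7352  0.5072 -0.728 ] [0.543  0.3131 0.1014] F [-4.8787  1.0615  7.4514] rot err [-0.0055  0.007   0.0012] tip panel s,y,h [ 0.0728 -0.0356  0.0125] w 0.0013605983792569533
Fn 8.788069889506334
```

Emit:
jog_arm(
  deltas=[
    [-0.0002,0,0.0002,0,0,0,0],
    [0,0,0,0,0,0,0],
  ],
)

```text
t: 16.15
eef_pos: [0.5429, 0.313, 0.1015]
tool_rot: [0.322, -0.054, 0.945, 0.021]
contact_force: [-4.0, 0.5, 6.3]
gripper_width: -0.002
grasp_force: 3.5
```

```bash
python3 st.py
```

```text
16.15 [-0.6252  0.4883 -0.2293  2.1968  1.7345  0.5071 -0.7275] [0.5429 0.313  0.1015] F [-3.9812  0.548   6.3184] rot err [-0.0055  0.0069  0.0013] tip panel s,y,h [ 0.0728 -0.0356  0.0126] w -0.0022039154264077983
Fn 7.383084037113543
```

Emit:
jog_arm(
  deltas=[
    [0,0,0,0,0,0,0],
    [0,0,0,0,0,0,0],
    [0,0,0,0,0,0,0],
    [0,0,0,0,0,0,0],
    [0,0,0,0,0,0,0],
    [0,0,0,0,0,0,0],
    [0,0,0,0,0,0,0],
    [0,0,0,0,0,0,0],
    [0,0,0,0,0,0,0],
    [0,0,0,0,0,0,0],
  ],
)

```text
t: 17.15
eef_pos: [0.5429, 0.3131, 0.1015]
tool_rot: [0.322, -0.054, 0.945, 0.021]
contact_force: [-3.9, 1.0, 6.4]
gripper_width: -0.001
grasp_force: 3.5
```

Emit:
jog_arm(
  deltas=[
    [0,0,0,0,0,0,0],
    [0,0,0,0,0,0,0],
    [0,0,0,0,0,0,0],
    [0,0,0,0,0,0,0],
    [0,0,0,0,0,0,0],
    [0.0016,0.0002,-0.0021,0,0,0,0],
    [0.0016,0.0002,-0.0021,0,0,0,0],
    [0.0016,0.0002,-0.0021,0,0,0,0],
    [0,0,0,0,0,0,0],
    [0,0,0,0,0,0,0],
  ],
)

```text
t: 18.15
eef_pos: [0.5475, 0.3135, 0.0953]
tool_rot: [0.322, -0.054, 0.945, 0.021]
contact_force: [-6.7, -0.7, 10.9]
gripper_width: 0.002
grasp_force: 6.0
```

```bash
python3 st.py
```

```text
18.15 [-0.6194  0.505  -0.2293  2.1896  1.7578  0.5085 -0.7447] [0.5475 0.3135 0.0953] F [-6.6531 -0.6669 10.9468] rot err [-0.0052  0.0071  0.0014] tip panel s,y,h [ 0.0728 -0.0356  0.0049] w 0.0017203811846571095
Fn 12.758346278375244
```

Emit:
jog_arm(
  deltas=[
    [0.0005,0,-0.0006,0,0,0,0],
    [0.0003,0,-0.0004,0,0,0,0],
    [0,0,0,0,0,0,0],
    [0,0,0,0,0,0,0],
  ],
)

```text
t: 18.55
eef_pos: [0.5479, 0.3136, 0.0948]
tool_rot: [0.322, -0.054, 0.945, 0.021]
contact_force: [-11.8, -2.4, 17.7]
gripper_width: 0.004
grasp_force: 10.5
```

```bash
python3 st.py
```

```text
18.55 [-0.6186  0.5064 -0.2298  2.1894  1.7614  0.509  -0.7474] [0.5479 0.3136 0.0948] F [-11.833   -2.4255  17.6502] rot err [-0.0054  0.0076  0.0009] tip panel s,y,h [ 0.0728 -0.0356  0.0043] w 0.004061551932659463
Fn 21.33066434111359
```

The key is fully home: 21 N at hard contact. Next I release along the normal and retreat toward the robot.

Emit:
jog_arm(
  deltas=[
    [-0.003,-0.0004,0.004,0,0,0,0],
    [-0.006,-0.0007,0.008,0,0,0,0],
    [-0.009,-0.001,0.012,0,0,0,0],
    [-0.015,-0.0018,0.02,0,0,0,0],
    [-0.024,-0.003,0.03,0,0,0,0],
    [-0.024,-0.003,0.03,0,0,0,0],
    [-0.01,0,0.01,0,0,0,0],
    [0,0,0,0,0,0,0],
    [0,0,0,0,0,0,0],
  ],
)

```text
t: 19.45
eef_pos: [0.458, 0.3026, 0.2075]
tool_rot: [0.322, -0.053, 0.945, 0.02]
contact_force: [-0.1, -0.6, -0.4]
gripper_width: -0.004
grasp_force: 0.0
```

```bash
python3 st.py; python3 - <<'E'
from h import *
import pickle
from scipy.optimize import fsolve
c=cam('wrist','w6.png'); g=cv2.cvtColor(c['img'],cv2.COLOR_RGB2GRAY).astype(int)
def inv(uv,h): return fsolve(lambda q:w2px(c,W(q[0],q[1],h))-uv,[.07,.03])
uv=w2px(c,W(.0728,.0385,.038)); u,v=map(round,uv); d=np.diff(g[:,u-3:u+4].mean(1)); print(uv)
print([(i,round(float(d[i]),1),inv((u,i+1.),.038)[0].round(4)) for i in range(v-18,min(v+18,398)) if abs(d[i])>8])
# pad area change in scene/side vs c0: bystanders
o=pickle.load(open('c0.pkl','rb'))
for n_,bx in (('scene',dict(reel=(282,255,312,288),pliers=(275,283,340,302),tin=(274,246,300,262))),('side',dict(reel=(350,218,375,245),pliers=(340,208,390,228),tin=(345,246,370,263)))):
    i=bot.read_camera(n_)['img'].astype(int)
    for k,(a,b,e,f) in bx.items(): print(n_,k,abs(i-o[n_]['img'].astype(int))[b:f,a:e].mean().round(2))
E
```

```text
19.45 [-0.6991  0.1901 -0.2831  2.2847  1.251   0.5593 -0.3487] [0.458  0.3026 0.2075] F [-0.1158 -0.568  -0.4405] rot err [-0.0044  0.0066  0.0031] tip panel s,y,h [ 0.0688 -0.0362  0.1487] w -0.003938741060162609
Fn -0.2410170700280517
[408.1444838 198.1697158]
[(187, 10.9, np.float64(0.0635)), (189, 18.0, np.float64(0.0653)), (190, 30.9, np.float64(0.0662)), (191, 20.0, np.float64(0.0671)), (205, -10.0, np.float64(0.0801)), (206, -44.6, np.float64(0.081)), (207, -30.6, np.float64(0.082))]
scene reel 1.36
scene pliers 1.41
scene tin 1.22
side reel 132.89
side pliers 131.49
side tin 19.36
```

The wheel is still level with the pointer, the bystanders look unchanged in the scene view, and the tool is clear of everything. Handing in.

```bash
python3 -c "
from station import bot
print(bot.hand_in())"
```

```text
the job is handed in; nothing more can be done
None
```

I handed the job in at about 19.6 s: the enclosure lies centred and square on the pad to about 1 mm, the thumbwheel's broad ridge is level with the pointer, and the key was held at its first stop for over a second, pressed fully home (21 N) and let go, with the reel, tip cleaner and pliers unchanged in the scene camera (the arm blocked the side view); the hand-in gave no verdict.

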